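# Zero the readout and set the overload stop of a force sensor

## Task

Set the overload stop on the orange force sensor: first take the stylus from its blue holder and press the readout's recessed blue zero button right in with the stylus tip, then stand the stylus back in its holder, all the way down, and let go of it. Next take the red thumbscrew by its wing, turn it clockwise until it seats, and back it off a quarter turn. Finish while still holding the screw there by the wing between the fingers, keeping it still, and leave everything else on the bench where it is.

Things in the scene. Friction and masses are not known exactly. Their poses are not given: they have to be found in the camera images.
- stylus_mid (a point): Centre of the loose stylus, half-way up: a white round rod 130 mm long, 12 mm in diameter, about 40 g, narrowing over its lowest 18 mm to a flat-ended tip 6 mm in diameter and 12 mm long. It starts upright, tip down, in the blue holder, standing on the hole's floor with 85 mm showing; it may lean a little (under 0.16 rad). z runs along the rod from tip to top.
- stylus_tip (a point): Centre of the flat end of the stylus tip; z runs up the rod.
- stylus: The same stylus; origin at the end of the tip, z up the rod.
- holder_hole0 (a point): Centre of the mouth of the stylus hole in the fixed blue holder block, 60 x 60 mm, 50 mm tall, on the table. The hole is round, vertical, 16 mm in diameter, 45 mm deep, with a 2 mm chamfer. z points up.
- readout: Fixed cream readout box, 90 mm (x) x 120 mm (y) x 40 mm tall, flat top, dark screen on its +x half; the two grey pads are only painted on. Origin at the centre of its underside.
- recess_mouth (a point): Centre of the mouth of the zero-button recess in the readout's top, 40 mm above the table: round, 16 mm in diameter, framed by a yellow square.
- button_top (a point): Centre of the top of the blue zero button, 14 mm in diameter, lying 4 mm below the mouth of the recess when at rest; it goes down with the button.
- zero_button (a joint): Travel of the zero button: 0 at rest, 0.004 m fully pressed in; its spring pushes back with about 1 N at first and 4 N fully in.
- fixture: Fixed sensor fixture: steel base 100 mm (x) x 120 mm (y) x 12 mm, the orange force sensor on it, and over that an aluminium crossbar 30 mm (x) x 116 mm (y), top 80 mm above the table (small nuts at its ends reach 85 mm), through whose middle the thumbscrew goes. Origin at the centre of its underside.
- screw_wing (a point): Centre of the thumbscrew's red wing, on its upright axis, 111 mm above the table. The wing is an upright bar 42 mm long (x), 10 mm thick (y: pinch it across this), from 98 to 124 mm above the table, a white dot on top at its +x end. This frame turns with the screw. Below it: a black collar 18 mm wide (92 to 98 mm) and a thin stem.
- stop_screw (a joint): Turn of the thumbscrew, rad. 0: fully seated, a hard stop, wing across the crossbar. Grows counterclockwise seen from above (backing off), up to 3.0; clockwise tightens. 1.571: a quarter turn off, wing along the crossbar. Starts at 0.6 to 1.3. Stays where left, friction about 0.06 N m; the wing's height does not change.
- weight: Bystander, loose, to be left alone: brass calibration weight, 38 mm wide, 48 mm tall. Origin at the centre of its underside.
- specimen_a: Bystander, loose, to be left alone: steel test cylinder, 25 mm wide, 35 mm tall. Origin at the centre of its underside.
- specimen_b: Bystander, loose, to be left alone: aluminium test cylinder, 25 mm wide, 30 mm tall. Origin at the centre of its underside.
- gauge_block: Bystander, loose, to be left alone: steel block 35 x 20 x 30 mm. Origin at the centre of its underside.
- caliper: Bystander, loose, to be left alone: grey and steel caliper lying flat, 200 mm long, 12 mm tall. Origin at the centre of its underside.
- screwdriver: Bystander, loose, to be left alone: green-handled screwdriver lying flat, about 200 mm long. Origin at the centre of its underside.
- mug: Bystander, loose, to be left alone: white mug, 76 mm wide, 90 mm tall. Origin at the centre of its underside.
- oil_jar: Bystander, loose, to be left alone: amber jar with black cap, 56 mm wide, 80 mm tall. Origin at the centre of its underside.
There are look-alikes about, which are no part of the job. Of the things like the part that bears holder_hole0, leave any that is pink; of the rest the smaller one is meant.

How it is judged (in metres and radians):
On the way, in this order (a step that is already met when the one before it is completed fails the run):
1. the stylus tip presses the zero button in (value of joint zero_button above 0.003 m and contact force between stylus and zero_button above 0.5 N), for 0.1 s.
2. the stylus stands fully down in its holder, let go (horizontal distance between stylus_tip and holder_hole0 below 0.01 m and z of stylus_tip in the frame of holder_hole0 below -0.038 m and angle between stylus_tip's own z axis and vertical below 0.25 rad and contact force between the fingers and stylus below 0.1 N), for 0.2 s.
3. the thumbscrew is seated (value of joint stop_screw below 0.06 rad and contact force between the fingers and stop_screw above 0.5 N), for 0.1 s.
At the end, for the whole second after the job is handed in: Thumbscrew a quarter turn (1.571 +-0.2 rad) off its seat, still, held in the fingers (over 3 N, grasp point within 35 mm of the wing centre); stylus let go in its hole, tip 38 mm or more below the mouth, within 10 mm of its axis, leaning under 0.25 rad; zero button up (all of step 2 and value of joint stop_screw between 1.371 and 1.771 rad and velocity of joint stop_screw between -0.05 and 0.05 rad/s and contact force between the fingers and stop_screw above 3 N and distance between the grasp point and screw_wing below 0.035 m and value of joint zero_button below 0.001 m); the arm keeps its last pose, push and grip.
It fails at once if a bystander on the bench is moved more than 20 mm (distance of any of weight, specimen_a, specimen_b, gauge_block, caliper, screwdriver, mug, oil_jar from where it was at the start of the episode above 0.02 m).
It also fails if it takes over 64 s, if anything falls off the work surface, if the arm or the gripper's body presses on something with over 40 N, if the wrist force passes 120 N, or if a joint passes its speed limit or range.

## Robot

A 6-joint arm with a two-finger parallel gripper is mounted at the origin on the work surface. World frame = base frame: x ahead of the robot, y to its left, z up, the work surface at z = 0. Lengths are in m, angles in degrees, forces in N, time in s.
With the tool pointing down it reaches from about 0.4 to 0.825 m from the base axis. Payload 7 kg.
Tool frame: the origin (TCP) lies midway between the tips of the shut fingers; the grasp point (between the pads) lies r.grasp_offset behind it (r.grasp_offset is the distance from the TCP to the grasp point, in m); z points along the fingers, y is the direction in which the jaws open and shut (so a half turn about z gives the same grasp; the last joint's range is limited). The gripper opens to 88 mm and grips with 3 to 60 N. Pads are 19 mm wide; open, the fingers measure 130 mm over their backs; the gripper's body (78 mm by 193 mm) begins 47 mm behind the grasp point.
Start: joints at [80.506, 20.546, 0.682, 0, -70.136, -16.507], TCP at [0.296, 0.607, 0.227] pointing down, gripper open.
Joint ranges: [-176.03, 176.03], [-82.01, 121.73], [-58.28, 71.71], [-173.87, 95.51], [-174.79, -0.11], [-173.66, 173.66]. Speed limits (degrees/s): [136.94, 136.94, 172.46, 180, 180, 180].

## Interface

Orientations are given as [roll, pitch, yaw] about the fixed x, y, z axes, in that order (R = Rz(yaw) Ry(pitch) Rx(roll)).
In Python, from plant import status, imaging, r gives the robot as it stands.
- The arm moves only by the tool apply_moves, never from a script. Its argument "moves" is a list of rows, each a list of 6 numbers: the shift along the tool's x, y, z in units of 200 mm (1.0 is 200 mm), then the turn, a rotation vector about the tool's x, y, z in units of 90 degrees (1.0 is 90 degrees). In form: [[tx, ty, tz, rx, ry, rz], ...]. A call has 1 to 12 rows; each row is the pose to reach, as a shift and turn from the pose measured when the call began, along the tool's axes at that moment; what a row does not reach only later rows make up. A row lasts 1/8 s, in which the tool goes at most 62.5 mm and 10.7 degrees, less where a joint would pass 70% of its speed; a pose out of reach is approached as far as the arm can. A call with a number of a shift or a turn outside -1 to 1 is refused whole. A call with a gripper value outside its range is refused whole. "hand" is the closure, from -1 (fully open) to 1 (shut), set as the call begins (left out, the last holds). The fingers move at their own pace and stop on an object; "grip_force" is the grip in N (left out, the last holds). Time passes only in rows, so rows that repeat a pose let the fingers close. It gives the time, the measured TCP pose, the force and the opening at its end, in the units of the state.
- status.get_state(): the state, without advancing time (a new reading comes with each control period).
- imaging.capture(name): name is "side" or "top" or "wrist"; returns (picture, depth): 384x512x3 uint8, blue, green, red; 384x512 float32, m along the optical axis (not along the pixel's ray), 0 where there is no reading.
- imaging.camera_info(name): a dict with "fx", "fy", "cx", "cy" (pixels), "k1" (the pictures are not rectified: a ray, as slopes to the right and down, at radius r is drawn at 1 + k1 r^2 times it, then the intrinsics apply), "T" (4x4, takes a point from camera to world coordinates). Camera axes: x right, y up, looking along -z (the intrinsics and any distortion apply to the point x, -y, -z); pixel columns grow to the right and rows downward; lengths in m; the calibration is good to about 2 mm. A picture is of the moment at which its call begins: read the wrist's pose just before it. camera_info takes no time and is no camera call; for the wrist camera it gives the pose at the moment of the call.
- r.close_job(): hands the job in, once; it reports no verdict.
The state is a dict: "time_s": time; "joints": joint angles; "qd": joint speeds; "joint_torque": joint torques, N m; "tcp_pos": TCP position; "eef_rot": TCP orientation; "contact_force": force on the tool from outside, world axes, zero at the start; "moment": the same for the moment, N m; "gripper_width": finger opening in m.
Only numpy, scipy, OpenCV 4.12 (cv2) and the standard library are available. Lean on these libraries where they do the work, as an engineer would, in place of code of your own. Each camera call takes 0.05 s, during which the arm holds its last target.

## Working session

There is one attempt and no reset: what is moved stays moved. The work goes in short steps, Python scripts to look and compute and a tool call to move; the robot and the scene stay as the last step left them, time stands still between calls to the robot, and variables do not carry over. Pictures are saved under pics/ and viewed, and the job is handed in when it is done.

Besides the shell and the picture viewer there is one more tool, called after "Request:" as name(argument=value, ...), one argument or row to a line, values as JSON. apply_moves: Moves the arm, as the interface text tells. Its arguments: {"type":"object","properties":{"moves":{"type":"array","items":{"type":"array","items":{"type":"number"}}},"hand":{"type":"number"},"grip_force":{"type":"number"}},"required":["moves"]}

```bash
ls; mkdir -p pics; python3 - <<'E'
from plant import status, imaging, r
import cv2
print(status.get_state(), r.grasp_offset)
for n in ["side","top","wrist"]:
    i=imaging.camera_info(n); p,d=imaging.capture(n)
    print(n,{k:i[k] for k in i})
    cv2.imwrite(f"pics/{n}0.png",p); 
    import numpy as np
    np.savez(f"pics/{n}0.npz",p=p,d=d,T=i["T"])
E
```

```text
pics
{'time_s': 0.0, 'joints': array([ 8.05066611e+01,  2.05912671e+01,  6.31672295e-01, -2.10815685e-02,
       -7.01362104e+01, -1.65063777e+01]), 'qd': array([-0.02334201, -0.04310828, -0.06423562, -0.01787012,  0.04445614,
        0.01692437]), 'joint_torque': array([-7.61769461e-04, -5.82721603e+01,  2.93061626e+01,  6.99701920e+00,
        6.94390954e-03, -1.63977584e-04]), 'tcp_pos': array([0.2957029 , 0.60621013, 0.22560561]), 'eef_rot': array([ 1.79902512e+02, -8.22207197e-03, -2.60068894e+01]), 'contact_force': array([ 0.31053968, -0.51654456,  0.48949834]), 'moment': array([-0.05410496,  0.01765681, -0.01947899]), 'gripper_width': 0.08765440463238248} 0.0188
side {'fx': 390.8609690893052, 'fy': 390.8609690893052, 'cx': 258.27209734337634, 'cy': 191.07380625133308, 'k1': -0.018440954186443072, 'T': array([[ 0.80898759,  0.37144473, -0.45559619,  0.01598545],
       [-0.58781946,  0.51476861, -0.62408458, -0.74269674],
       [ 0.00271369,  0.77268499,  0.63478386,  0.84800863],
       [ 0.        ,  0.        ,  0.        ,  1.        ]])}
top {'fx': 426.7485947182683, 'fy': 426.7485947182683, 'cx': 242.89145046311904, 'cy': 188.22616017591787, 'k1': -0.042619848090633745, 'T': array([[-0.01650023,  0.99821919, -0.05732534,  0.487567  ],
       [-0.99976779, -0.01726629, -0.01289379,  0.01377277],
       [-0.01386063,  0.05709928,  0.99827229,  1.4709792 ],
       [ 0.        ,  0.        ,  0.        ,  1.        ]])}
wrist {'fx': 342.721810349326, 'fy': 342.721810349326, 'cx': 256.24250213333227, 'cy': 197.05011576661772, 'k1': 0.03146105901947869, 'T': array([[-4.38567546e-01,  8.56456115e-01,  2.72289240e-01,
         3.70310855e-01],
       [-8.98698174e-01, -4.17847049e-01, -1.33211995e-01,
         5.71325385e-01],
       [-3.14972004e-04, -3.03128301e-01,  9.52949702e-01,
         3.84203244e-01],
       [ 0.00000000e+00,  0.00000000e+00,  0.00000000e+00,
         1.00000000e+00]])}
```

View pics/side0.png

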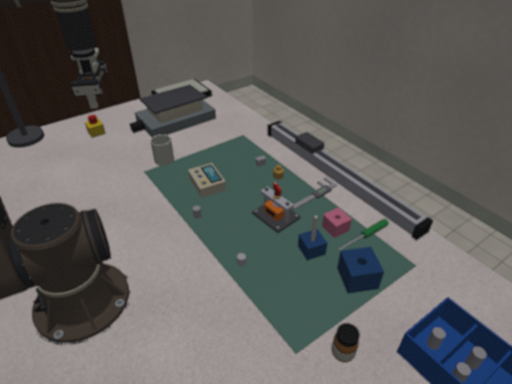

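View pics/top0.png

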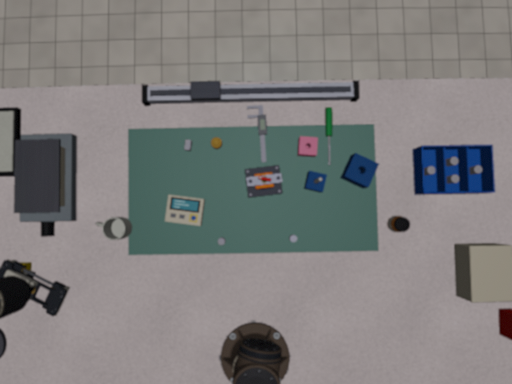

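View pics/wrist0.png

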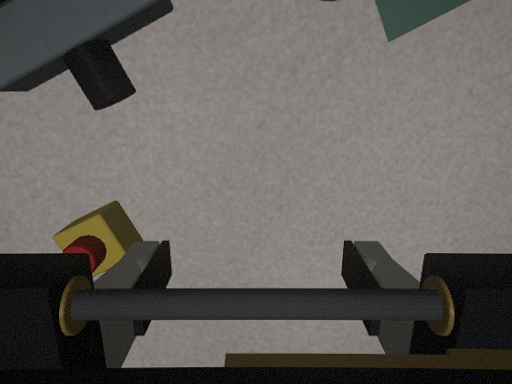

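The top view shows three hole blocks: pink at (308,146), small blue with the stylus at (315,181) and larger blue at (361,170). Leaving out the pink one, the smaller of the rest is (315,181), and it also bears the stylus. Next I'll enlarge that area and measure.

```bash
cat > h.py <<'E'
import numpy as np, cv2
def ray(info,u,v):
    K=np.array([[info['fx'],0,info['cx']],[0,info['fy'],info['cy']],[0,0,1.]])
    p=cv2.undistortPoints(np.array([[[u,v]]],float),K,np.array([info['k1'],0,0,0,0.]))[0,0]
    T=np.array(info['T']); d=T[:3,:3]@np.array([p[0],-p[1],-1.]); return T[:3,3],d
def onz(info,u,v,z):
    o,d=ray(info,u,v); return o+d*(z-o[2])/d[2]
def two(a,b):
    (o1,d1),(o2,d2)=a,b
    d1=d1/np.linalg.norm(d1);d2=d2/np.linalg.norm(d2)
    s=np.linalg.lstsq(np.c_[d1,-d2],o2-o1,rcond=None)[0]
    p,q=o1+s[0]*d1,o2+s[1]*d2
    return (p+q)/2,np.linalg.norm(p-q)
def proj(info,P):
    T=np.array(info['T']); c=T[:3,:3].T@(np.array(P)-T[:3,3]); x,y=c[0]/-c[2],-c[1]/-c[2]
    s=1+info['k1']*(x*x+y*y); return info['fx']*x*s+info['cx'],info['fy']*y*s+info['cy']
E
python3 - <<'E'
import cv2,numpy as np
t=cv2.imread('pics/top0.png');s=cv2.imread('pics/side0.png')
a=cv2.resize(t[100:260,90:410],None,fx=2.5,fy=2.5,interpolation=cv2.INTER_CUBIC)
cv2.imwrite('pics/topc.png',cv2.resize(t[120:240,160:390],None,fx=3.4,fy=3.4,interpolation=cv2.INTER_CUBIC))
cv2.imwrite('pics/sidec.png',cv2.resize(s[145:295,180:390],None,fx=3.8,fy=3.8,interpolation=cv2.INTER_CUBIC))
E
```

```text
(no output)
```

View pics/topc.png

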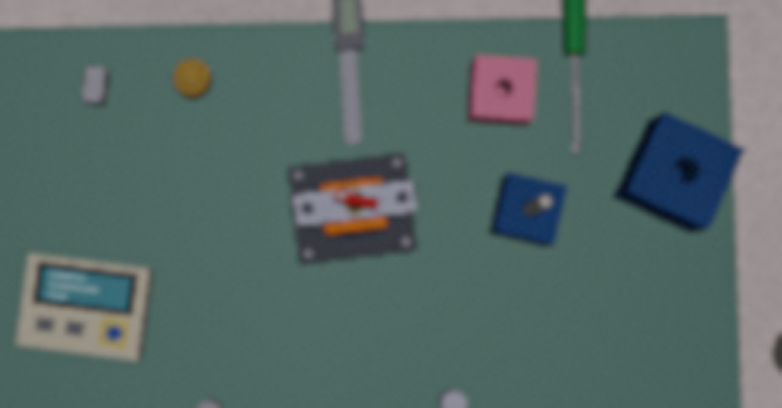

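View pics/sidec.png

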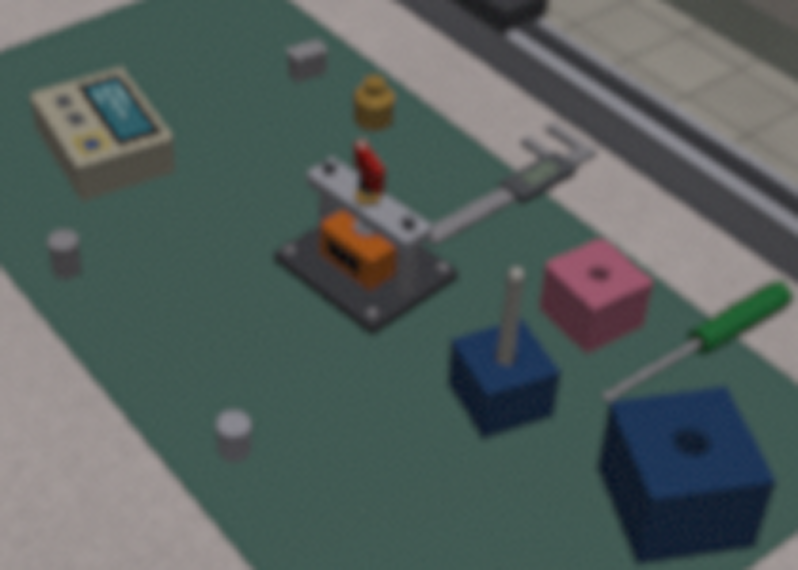

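The crops confirm it: the small blue block at (315,181) holds the stylus, the large blue block is empty, and the pink one is excluded. Now measuring.

```bash
cat > m.py <<'E'
from plant import imaging
from h import *
I={n:imaging.camera_info(n) for n in("top","side")}
t=cv2.imread('pics/top0.png');s=cv2.imread('pics/side0.png')
def blobs(img,lo,hi,roi,minA=5):
    x0,y0,x1,y1=roi; h=cv2.cvtColor(img,cv2.COLOR_BGR2HSV)[y0:y1,x0:x1]
    m=cv2.inRange(h,np.array(lo),np.array(hi))
    n,l,st,c=cv2.connectedComponentsWithStats(m)
    return [(st[i,4],c[i]+[x0,y0],st[i,:4]+[x0,y0,0,0]) for i in range(1,n) if st[i,4]>=minA]
red=((0,130,70),(8,255,255));
print('red top',blobs(t,*red,(240,160,290,200)));print('red side',blobs(s,*red,(260,170,290,205)))
print('blue top',blobs(t,(100,120,30),(125,255,255),(160,120,340,230)))
print('blue side',blobs(s,(100,120,30),(125,255,255),(185,150,340,270)))
print('white top',blobs(t,(0,0,130),(180,70,255),(305,170,330,195)))
print('white side',blobs(s,(0,0,90),(180,70,255),(300,205,328,245)))
print('cream top',blobs(t,(10,30,120),(35,120,255),(160,185,210,230)))
print('yellow', blobs(t,(18,100,80),(35,255,255),(160,185,210,230)))
E
python3 m.py
```

```text
red top [(np.int32(17), array([264.70588235, 179.        ]), array([262, 178,   7,   3]))]
red side [(np.int32(36), array([277.38888889, 188.16666667]), array([274, 184,   7,  12]))]
blue top [(np.int32(299), array([314.89297659, 181.20401338]), array([305, 171,  22,  21])), (np.int32(5), array([193.2, 217.6]), array([192, 217,   3,   2]))]
blue side [(np.int32(535), array([311.88224299, 244.63364486]), array([299, 230,  28,  29])), (np.int32(8), array([338.75, 266.75]), array([338, 264,   2,   6]))]
white top []
white side [(np.int32(5), array([323. , 207.8]), array([322, 206,   3,   4])), (np.int32(9), array([325.22222222, 211.55555556]), array([323, 210,   5,   4])), (np.int32(5), array([301.6, 212.2]), array([300, 211,   4,   3])), (np.int32(27), array([315.7037037 , 215.77777778]), array([313, 213,   6,   6])), (np.int32(5), array([318.6, 223.8]), array([318, 222,   2,   4])), (np.int32(5), array([304. , 226.4]), array([303, 225,   3,   3])), (np.int32(5), array([301.2, 229.8]), array([300, 229,   4,   3]))]
cream top [(np.int32(312), array([186.73397436, 214.3974359 ]), array([166, 196,  38,  29])), (np.int32(5), array([194., 199.]), array([192, 199,   5,   1]))]
yellow []
```

```bash
python3 - <<'E'
from plant import imaging
from h import *
I={n:imaging.camera_info(n) for n in("top","side")}
T=I['top'];S=I['side']
c=lambda u,v:(u/3.4+160-.35,v/3.4+120-.35)
d=lambda u,v:(u/3.8+180-.37,v/3.8+145-.37)
print('styl top',onz(T,*c(545,201),.135),onz(S,*d(516,272),.135),two(ray(T,*c(545,201)),ray(S,*d(516,272))))
print('holder',onz(T,*c(531,209),.05), 'side top corners center', onz(S,*d(504,364),.05))
print('button',onz(T,193.2,217.6,.036),onz(S,*d(92,145),.036))
print('wing',onz(T,264.7,179,.118),onz(S,277.4,188.2,.111),two(ray(T,264.7,179),ray(S,277.4,188.2)))
for n,p in dict(pink=(505,88),bigblue=(690,170),sdtip=(576,150),weight=(192,78),gb=(95,85),sA=(208,405),sB=(454,397),caltip=(353,143),fixt=(352,207)).items(): print(n,onz(T,*c(*p),.03))
E
```

```text
styl top [ 0.58981656 -0.21112999  0.135     ] [ 0.58926461 -0.21637616  0.135     ] (array([ 0.59122435, -0.21271342,  0.13098634]), np.float64(0.0028149742929796362))
holder [ 0.58869163 -0.21149129  0.05      ] side top corners center [ 0.58339253 -0.22182026  0.05      ]
button [0.47392168 0.20105488 0.036     ] [0.47629742 0.19806744 0.036     ]
wing [ 0.59342727 -0.03854086  0.118     ] [ 0.59943304 -0.04068654  0.111     ] (array([ 0.5961313, -0.0403792,  0.1121231]), np.float64(0.005504903689288807))
pink [ 0.71183404 -0.19195411  0.03      ]
bigblue [ 0.62635453 -0.37435067  0.03      ]
sdtip [ 0.64831192 -0.26113013  0.03      ]
weight [0.72767473 0.12105839 0.03      ]
gb [0.72250633 0.2186305  0.03      ]
sA [0.40129642 0.10942924 0.03      ]
sB [ 0.40527921 -0.1338542   0.03      ]
caltip [ 0.65921937 -0.03893746  0.03      ]
fixt [ 0.59520285 -0.03669898  0.03      ]
```

```bash
cat > d.py <<'E'
import sys
from plant import status
import numpy as np
from scipy.spatial.transform import Rotation as R
def delta(p,yaw,rot=None):
    s=status.get_state(); R0=R.from_euler('xyz',s['eef_rot'],degrees=True)
    R1=R.from_euler('xyz',[180,0,yaw],degrees=True) if rot is None else rot
    t=R0.inv().apply(np.array(p)-s['tcp_pos'])/.2
    w=(R0.inv()*R1).as_rotvec(degrees=True)/90
    return np.round(np.r_[t,w],4), s
if __name__=="__main__":
    a=[float(x) for x in sys.argv[1:]]
    d,s=delta(a[:3],a[3]); print(d.tolist(), 'now',s['time_s'],s['tcp_pos'].round(4),s['eef_rot'].round(2),s['joints'].round(1),s['contact_force'].round(2),round(s['gripper_width'],4))
E
python3 d.py 0.43 0.24 0.25 -100; python3 d.py 0.39 0.42 0.24 -75
```

```text
[1.4063, 1.3522, -0.1188, 0.0006, -0.0006, 0.8222] now 0.15 [0.2958 0.6063 0.2258] [ 1.7993e+02 -1.0000e-02 -2.6000e+01] [ 80.5  20.6   0.6  -0.  -70.1 -16.5] [ 0.11 -0.02 -0.09] 0.0881
[0.832, 0.6309, -0.0698, 0.0007, -0.0004, 0.5444] now 0.15 [0.2958 0.6063 0.2258] [ 1.7993e+02 -1.0000e-02 -2.6000e+01] [ 80.5  20.6   0.6  -0.  -70.1 -16.5] [ 0.11 -0.02 -0.09] 0.0881
```

Request:
apply_moves(
  moves=[
    [0.83,0.63,-0.07,0,0,0.54],
    [0.83,0.63,-0.07,0,0,0.54],
    [0.83,0.63,-0.07,0,0,0.54],
    [0.83,0.63,-0.07,0,0,0.54],
    [0.83,0.63,-0.07,0,0,0.54],
  ],
)

```text
time_s: 0.78
tcp_pos: [0.3905, 0.4185, 0.2405]
eef_rot: [180.0, -0.0, -75.0]
contact_force: [0.7, 1.1, -0.3]
gripper_width: 0.0876
```

```bash
python3 d.py 0.45 0.24 0.25 -110
```

```text
[0.9391, -0.0562, -0.0471, 0.0002, -0.0005, 0.3889] now 0.775 [0.3905 0.4185 0.2405] [ 1.7997e+02 -4.0000e-02 -7.5000e+01] [ 66.6  10.4 -11.3   0.  -68.3 -51.6] [ 0.67  1.07 -0.32] 0.0876
```

Request:
apply_moves(
  moves=[
    [0.94,-0.06,-0.05,0,0,0.39],
    [0.94,-0.06,-0.05,0,0,0.39],
    [0.94,-0.06,-0.05,0,0,0.39],
    [0.94,-0.06,-0.05,0,0,0.39],
    [0.94,-0.06,-0.05,0,0,0.39],
  ],
)

```text
time_s: 1.4
tcp_pos: [0.4509, 0.2393, 0.2507]
eef_rot: [180.0, -0.0, -110.2]
contact_force: [-0.1, 0.4, -0.5]
gripper_width: 0.0873
```

```bash
cat > cap.py <<'E'
import sys
from plant import imaging
import cv2,pickle
for a in sys.argv[1:]:
    n,f=a.split(':')
    i=imaging.camera_info(n);p,d=imaging.capture(n)
    cv2.imwrite(f'pics/{f}.png',p);pickle.dump((i,p,d),open(f'pics/{f}.pkl','wb'))
E
python3 cap.py wrist:w1; python3 d.py 0.5 0.05 0.25 -126
```

```text
[0.8076, -0.5567, 0.0033, 0.0, -0.0004, 0.1772] now 1.45 [0.4508 0.2399 0.2506] [ 1.7999e+02 -4.0000e-02 -1.1005e+02] [ 50.1   4.  -17.5   0.  -68.5 -70.1] [-0.33 -0.14  0.51] 0.0875
```

View pics/w1.png

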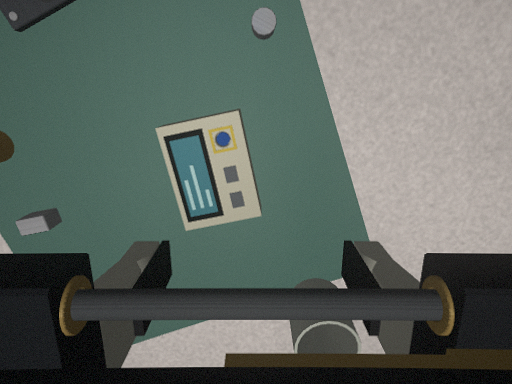

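```bash
cat > blob.py <<'E'
from h import *
import pickle
def load(f): return pickle.load(open(f'pics/{f}.pkl','rb'))
def blob(img,lo,hi,roi):
    x0,y0,x1,y1=roi; h=cv2.cvtColor(img,cv2.COLOR_BGR2HSV)[y0:y1,x0:x1]
    m=cv2.inRange(h,np.array(lo),np.array(hi)); n,l,st,c=cv2.connectedComponentsWithStats(m)
    i=1+np.argmax(st[1:,4]); return st[i,4],c[i]+[x0,y0],(l==i),st[i]
E
python3 - <<'E'
from blob import *
i,p,d=load('w1')
a,c,m,_=blob(p,(105,100,40),(130,255,255),(205,120,240,157)); print(a,c,d[int(c[1]),int(c[0])]); print('button',onz(i,*c,.036))
a,c,m,_=blob(p,(18,80,80),(35,255,255),(200,115,245,160)); print(a,c)
cs,_=cv2.findContours(m.astype(np.uint8),0,2); r=cv2.minAreaRect(max(cs,key=cv2.contourArea)+np.array([200,115])); print(r,onz(i,*r[0],.04))
E
```

```text
132 [222.64393939 138.66666667] 0.3723888
button [0.47534764 0.2000247  0.036     ]
261 [222.46360153 138.88888889]
((222.34884643554688, 139.03182983398438), (24.72125816345215, 24.77275848388672), 78.11134338378906) [0.47522489 0.19987791 0.04      ]
```

Request:
apply_moves(
  moves=[
    [0.81,-0.56,0,0,0,0.18],
    [0.81,-0.56,0,0,0,0.18],
    [0.81,-0.56,0,0,0,0.18],
    [0.81,-0.56,0,0,0,0.18],
    [0.81,-0.56,0,0,0,0.18],
  ],
)

```text
time_s: 2.08
tcp_pos: [0.5006, 0.0496, 0.2504]
eef_rot: [180.0, -0.1, -126.2]
contact_force: [0.2, 0.6, 0.2]
gripper_width: 0.0875
```

```bash
python3 cap.py wrist:w2; python3 d.py 0.55 -0.12 0.25 -126
```

```text
[0.5407, -0.7026, 0.0021, 0.0002, -0.0006, -0.0021] now 2.125 [0.5004 0.0502 0.2504] [ 1.7998e+02 -5.0000e-02 -1.2619e+02] [ 28.2   3.3 -18.4   0.  -68.4 -64.3] [ 0.64  0.31 -0.25] 0.0877
```

View pics/w2.png

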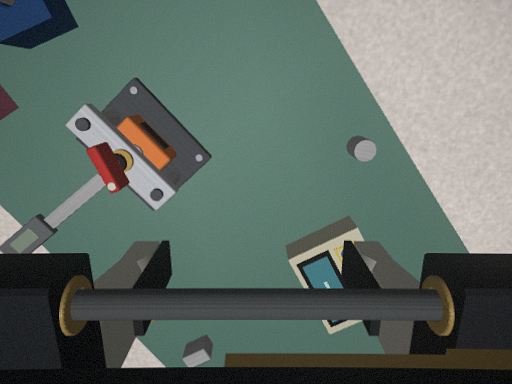

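The readout's blue button is at (222,139) and unprojects to (0.475,0.200). In the second view the wing runs from (93,148) to the dot end at (112,186). Moving on to the stylus.

Request:
apply_moves(
  moves=[
    [0.54,-0.7,0,0,0,0],
    [0.54,-0.7,0,0,0,0],
    [0.54,-0.7,0,0,0,0],
    [0.54,-0.7,0,0,0,0],
    [0.54,-0.7,0,0,0,0],
  ],
)

```text
time_s: 2.75
tcp_pos: [0.5499, -0.1182, 0.2501]
eef_rot: [180.0, -0.1, -126.1]
contact_force: [0.6, 0.8, -0.1]
gripper_width: 0.0877
```

```bash
python3 cap.py wrist:w3; python3 d.py 0.589 -0.212 0.22 -126
python3 - <<'E'
from blob import *
i,p,d=load('w2')
a,c,m,_=blob(p,(0,130,50),(8,255,255),(75,130,140,200)); print(a,c)
print('ends', onz(i,93,148,.124),onz(i,112,186,.124))
E
```

```text
[0.2647, -0.4354, 0.1517, 0.0003, -0.0005, -0.0008] now 2.8 [ 0.5498 -0.1179  0.2504] [ 1.7997e+02 -5.0000e-02 -1.2607e+02] [  7.8   9.1 -11.6   0.  -69.3 -43.9] [-0.02  0.29 -0.5 ] 0.0875
947 [107.09503696 165.62829989]
ends [ 0.58966846 -0.05682584  0.124     ] [ 0.59987223 -0.02376214  0.124     ]
```

View pics/w3.png

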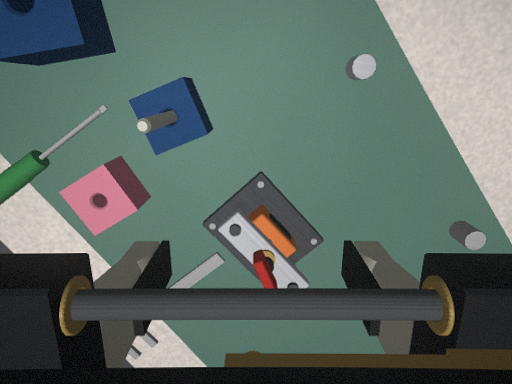

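```bash
python3 - <<'E'
from blob import *
i,p,d=load('w3')
cv2.imwrite('pics/w3c.png',cv2.resize(p[60:170,110:230],None,fx=5,fy=5,interpolation=cv2.INTER_CUBIC))
print('top',onz(i,144.5,126,.135))
h=cv2.cvtColor(p,cv2.COLOR_BGR2HSV); m=cv2.inRange(h,np.array((100,100,60)),np.array((130,255,255)))[60:170,120:220]
print(np.median(h[90:100,170:190].reshape(-1,3),0),np.median(h[115:120,206:210].reshape(-1,3),0))
E
```

```text
top [ 0.58917346 -0.21180072  0.135     ]
[108. 157. 119.] [101.5 110.5  62.5]
```

View pics/w3c.png

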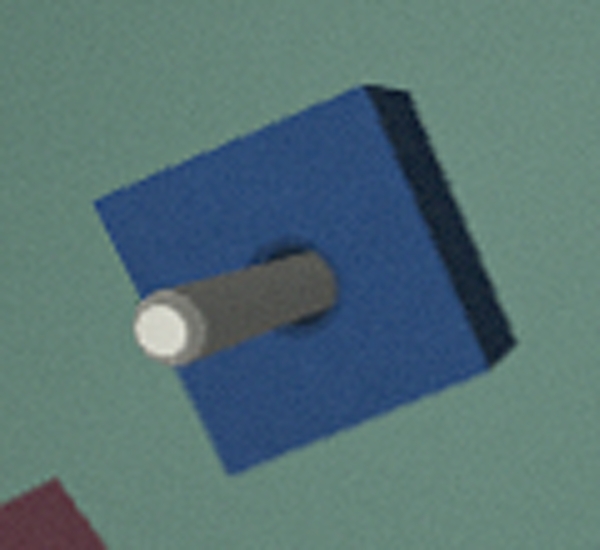

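```bash
python3 - <<'E'
from blob import *
i,p,d=load('w3')
f=lambda u,v,z:onz(i,u/5+110-.4,v/5+60-.4,z)
C=[f(*c,.05) for c in((95,202),(365,87),(490,365),(230,475))]
C=np.array(C); print(C, np.linalg.norm(np.diff(C,axis=0),axis=1), 'ctr',C.mean(0))
print('top',f(162,329,.135),f(168,327,.134),'rod at mouth', f(312,280,.053))
E
```

```text
[[ 0.61201276 -0.24881946  0.05      ]
 [ 0.55436457 -0.23389664  0.05      ]
 [ 0.56831058 -0.1773131   0.05      ]
 [ 0.62688928 -0.19152459  0.05      ]] [0.05954834 0.05827682 0.06027795] ctr [ 0.5903943  -0.21288845  0.05      ]
top [ 0.59043756 -0.21328382  0.135     ] [ 0.58979664 -0.21307282  0.134     ] rod at mouth [ 0.58616115 -0.21168236  0.053     ]
```

```bash
python3 d.py 0.590 -0.213 0.18 -126;python3 d.py 0.590 -0.213 0.085 -126
```

```text
[0.2656, -0.4425, 0.3517, 0.0003, -0.0005, -0.0008] now 2.8 [ 0.5498 -0.1179  0.2504] [ 1.7997e+02 -5.0000e-02 -1.2607e+02] [  7.8   9.1 -11.6   0.  -69.3 -43.9] [-0.02  0.29 -0.5 ] 0.0875
[0.2652, -0.4428, 0.8267, 0.0003, -0.0005, -0.0008] now 2.8 [ 0.5498 -0.1179  0.2504] [ 1.7997e+02 -5.0000e-02 -1.2607e+02] [  7.8   9.1 -11.6   0.  -69.3 -43.9] [-0.02  0.29 -0.5 ] 0.0875
```

Request:
apply_moves(
  moves=[
    [0.265,-0.443,0.35,0,0,0],
    [0.265,-0.443,0.35,0,0,0],
    [0.265,-0.443,0.35,0,0,0],
    [0.265,-0.443,0.35,0,0,0],
    [0.265,-0.443,0.35,0,0,0],
  ],
)

```text
time_s: 3.42
tcp_pos: [0.5908, -0.2115, 0.1819]
eef_rot: [-179.9, 0.0, -125.9]
contact_force: [0.2, -1.0, 0.8]
gripper_width: 0.0877
```

```bash
python3 cap.py wrist:w4; python3 d.py 0.590 -0.213 0.085 -126
```

```text
[0.0082, -0.0004, 0.485, -0.001, 0.0003, 0.0005] now 3.475 [ 0.5907 -0.2116  0.182 ] [-1.7991e+02  3.0000e-02 -1.2595e+02] [ -1.9  17.8  -9.3   0.  -62.8 -34.1] [ 0.2   0.92 -0.4 ] 0.0877
```

View pics/w4.png

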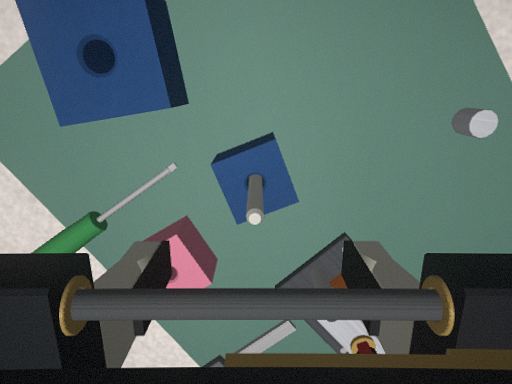

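```bash
python3 - <<'E'
from blob import *
i,p,d=load('w4')
cv2.imwrite('pics/w4c.png',cv2.resize(p[120:240,195:315],None,fx=5,fy=5,interpolation=cv2.INTER_CUBIC))
E
```

```text
(no output)
```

View pics/w4c.png

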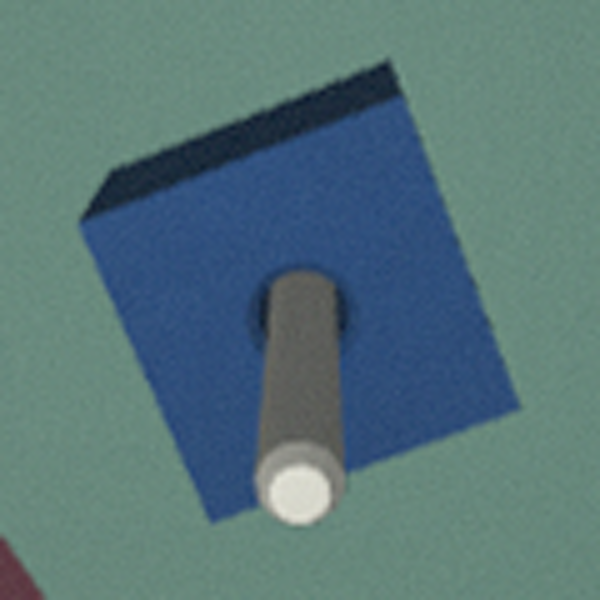

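```bash
python3 - <<'E'
from blob import *
i,p,d=load('w4');j,_,_=load('w3')
f=lambda u,v,z:onz(i,u/5+195-.4,v/5+120-.4,z)
C=np.array([f(*c,.05) for c in((82,222),(402,97),(520,408),(212,522))]); print('ctr',C.mean(0),np.linalg.norm(np.diff(C,axis=0),axis=1))
print('top',f(299,494,.135), f(300,480,.134)); print('mouth rod far edge',f(302,272,.05),'hole ctr',f(300,310,.05))
print(two(ray(i,299/5+195-.4,494/5+120-.4),ray(j,162/5+110-.4,329/5+60-.4)))
E
```

```text
ctr [ 0.59041117 -0.21287569  0.05      ] [0.05890713 0.05950603 0.0595853 ]
top [ 0.59063826 -0.21305538  0.135     ] [ 0.58963353 -0.21422885  0.134     ]
mouth rod far edge [ 0.58588328 -0.21969886  0.05      ] hole ctr [ 0.59019724 -0.21436195  0.05      ]
(array([ 0.59042237, -0.21321932,  0.13541713]), np.float64(0.00023368826857041966))
```

Holder centre is (0.5904,-0.2129) in both views, and the stylus top sits directly above it at (0.5904,-0.2132,0.1354). It is nearly upright, so I'll descend and grip.

Request:
apply_moves(
  moves=[
    [0.008,0,0.24,0,0,0],
    [0.008,0,0.485,0,0,0],
    [0.008,0,0.485,0,0,0],
    [0.008,0,0.485,0,0,0],
  ],
)

```text
time_s: 3.98
tcp_pos: [0.5914, -0.2128, 0.0874]
eef_rot: [-179.8, 0.1, -125.9]
contact_force: [0.5, 0.3, 1.0]
gripper_width: 0.0875
```

Request:
apply_moves(
  moves=[
    [0,0,0,0,0,0],
    [0,0,0,0,0,0],
    [0,0,0,0,0,0],
    [0,0,0,0,0,0],
    [0,0,0,0,0,0],
    [0,0,0,0,0,0],
  ],
  hand=1,
  grip_force=20,
)

```text
time_s: 4.72
tcp_pos: [0.5913, -0.2128, 0.0873]
eef_rot: [-179.8, 0.1, -125.9]
contact_force: [0.2, -0.2, -0.0]
gripper_width: 0.0332
```

```bash
python3 cap.py wrist:w5 side:s5; python3 d.py 0.590 -0.213 0.19 -126
```

```text
[0.0042, 0.0028, -0.5136, -0.0026, 0.0008, 0.0013] now 4.825 [ 0.5914 -0.2128  0.0873] [-1.7976e+02  7.0000e-02 -1.2588e+02] [ -2.   22.8 -15.6   0.1 -51.3 -34. ] [ 0.45 -0.23 -0.28] 0.0252
```

View pics/w5.png

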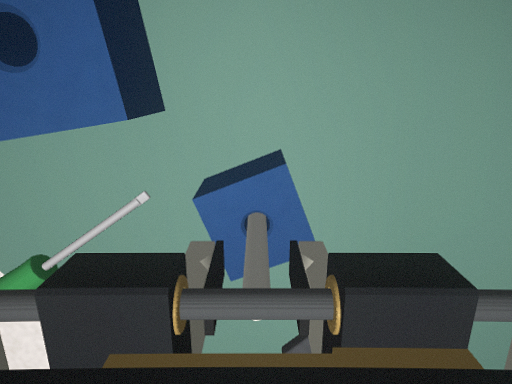

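Request:
apply_moves(
  moves=[
    [0,0,0,0,0,0],
    [0,0,0,0,0,0],
    [0,0,0,0,0,0],
    [0,0,0,0,0,0],
  ],
)

```text
time_s: 5.32
tcp_pos: [0.5913, -0.2128, 0.0873]
eef_rot: [-179.8, 0.1, -125.9]
contact_force: [-0.4, -0.6, -1.2]
gripper_width: 0.0112
```

Request:
apply_moves(
  moves=[
    [0,0,-0.25,0,0,0],
    [0,0,-0.5,0,0,0],
    [0,0,-0.75,0,0,0],
    [0,0,-0.75,0,0,0],
  ],
)

```text
time_s: 5.82
tcp_pos: [0.593, -0.2131, 0.2424]
eef_rot: [-179.3, 0.3, -125.9]
contact_force: [-0.2, -0.4, -0.8]
gripper_width: 0.0116
```

```bash
python3 cap.py wrist:w6 side:s6 top:t6; python3 d.py 0.54 -0.03 0.24 -126
```

```text
[-0.5917, 0.7378, -0.019, -0.0019, 0.0008, 0.0012] now 5.975 [ 0.5902 -0.2124  0.2365] [-1.7983e+02  7.0000e-02 -1.2589e+02] [ -2.   15.6  -5.    0.  -69.1 -33.9] [-0.24 -0.66 -0.97] 0.0114
```

View pics/w6.png

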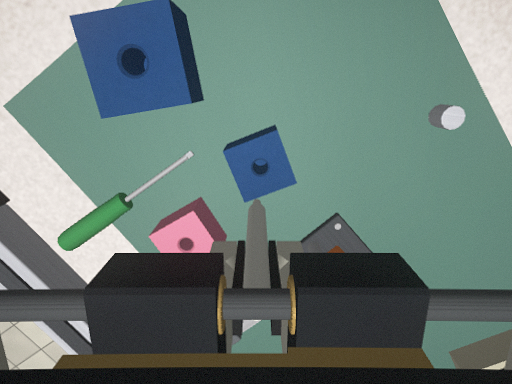

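View pics/s6.png

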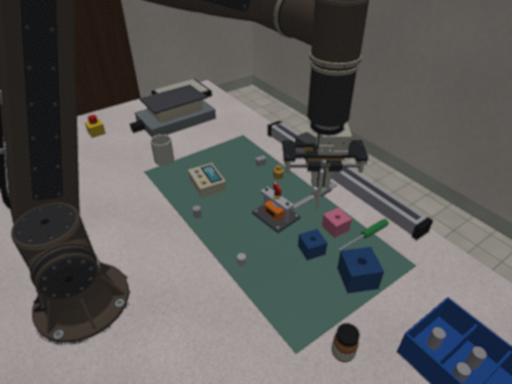

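```bash
cat > tip.py <<'E'
import sys
from blob import *
from plant import status,imaging
from scipy.spatial.transform import Rotation as R
s=status.get_state(); R0=R.from_euler('xyz',s['eef_rot'],degrees=True).as_matrix(); i=imaging.camera_info('wrist')
Tt=np.eye(4);Tt[:3,:3]=R0;Tt[:3,3]=s['tcp_pos']; CT=np.linalg.inv(Tt)@i['T']
it=dict(i);it['T']=CT
print('tip expected px',[proj(it,(0,0,z)) for z in(.075,.082,.09)])
def tippos(u,v,L): return onz(it,u,v,L)
if len(sys.argv)>2: print('tip in tool',[tippos(float(sys.argv[1]),float(sys.argv[2]),L).round(4) for L in(.078,.082,.086)])
E
python3 tip.py 257 202; python3 - <<'E'
from blob import *
i,p,d=load('w6'); cv2.imwrite('pics/w6c.png',cv2.resize(p[180:290,200:320],None,fx=5,fy=5,interpolation=cv2.INTER_CUBIC))
E
```

```text
tip expected px [(np.float64(255.6649340373398), np.float64(205.97432839555142)), (np.float64(255.68292211024882), np.float64(202.85300539521725)), (np.float64(255.70235375070703), np.float64(199.48065646394184))]
tip in tool [array([0.002, 0.001, 0.078]), array([0.0007, 0.001 , 0.082 ]), array([-0.0007,  0.001 ,  0.086 ])]
```

View pics/w6c.png

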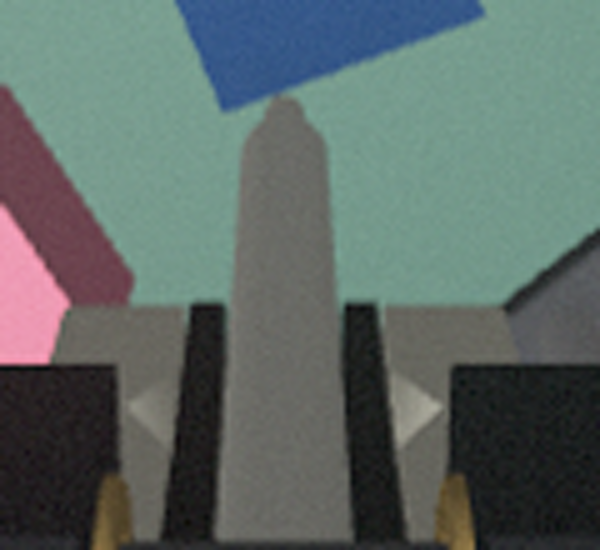

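Stylus held and upright: its tip at (257,200) projects to within about 1 mm of the tool axis. Carrying it to the button.

Request:
apply_moves(
  moves=[
    [-0.59,0.74,-0.02,0,0,0],
    [-0.59,0.74,-0.02,0,0,0],
    [-0.59,0.74,-0.02,0,0,0],
    [-0.59,0.74,-0.02,0,0,0],
    [-0.59,0.74,-0.02,0,0,0],
  ],
)

```text
time_s: 6.6
tcp_pos: [0.539, -0.0297, 0.2393]
eef_rot: [-179.9, -0.0, -125.8]
contact_force: [-1.1, -0.3, -0.3]
gripper_width: 0.011
```

```bash
python3 d.py 0.51 0.11 0.22 -126
```

```text
[-0.4817, 0.5268, 0.0953, -0.0013, -0.0001, 0.0021] now 6.6 [ 0.539  -0.0297  0.2393] [-1.7989e+02 -1.0000e-02 -1.2581e+02] [ 17.7   7.3 -15.4   0.1 -67.3 -53.6] [-1.07 -0.3  -0.28] 0.011
```

Request:
apply_moves(
  moves=[
    [-0.48,0.53,0.09,0,0,0],
    [-0.48,0.53,0.09,0,0,0],
    [-0.48,0.53,0.09,0,0,0],
    [-0.48,0.53,0.09,0,0,0],
  ],
)

```text
time_s: 7.1
tcp_pos: [0.5093, 0.11, 0.2201]
eef_rot: [-179.9, -0.1, -125.8]
contact_force: [-0.1, -0.3, -0.2]
gripper_width: 0.0114
```

```bash
python3 d.py 0.475 0.200 0.15 -126
```

```text
[-0.2653, 0.4027, 0.3493, -0.0009, -0.0013, 0.0024] now 7.1 [0.5093 0.11   0.2201] [-1.7992e+02 -1.1000e-01 -1.2579e+02] [ 33.9   6.3 -19.1   0.1 -64.7 -69.7] [-0.07 -0.28 -0.21] 0.0114
```

Request:
apply_moves(
  moves=[
    [-0.265,0.403,0.35,0,0,0],
    [-0.265,0.403,0.35,0,0,0],
    [-0.265,0.403,0.35,0,0,0],
    [-0.265,0.403,0.35,0,0,0],
    [-0.265,0.403,0.35,0,0,0],
  ],
)

```text
time_s: 7.72
tcp_pos: [0.476, 0.199, 0.1506]
eef_rot: [-179.9, -0.0, -125.9]
contact_force: [0.8, -0.5, 0.2]
gripper_width: 0.011
```

```bash
python3 cap.py wrist:w7; python3 d.py 0.475 0.200 0.125 -126; python3 - <<'E'
from blob import *
i,p,d=load('w7'); cv2.imwrite('pics/w7c.png',cv2.resize(p[150:290,180:330],None,fx=4,fy=4,interpolation=cv2.INTER_CUBIC))
E
```

```text
[-0.0012, 0.0065, 0.1281, -0.0011, -0.0004, 0.0012] now 7.775 [0.4759 0.1991 0.1506] [-1.7990e+02 -4.0000e-02 -1.2589e+02] [ 44.6   9.3 -25.4   0.1 -55.3 -80.6] [-0.46  0.38  0.23] 0.0107
```

View pics/w7c.png

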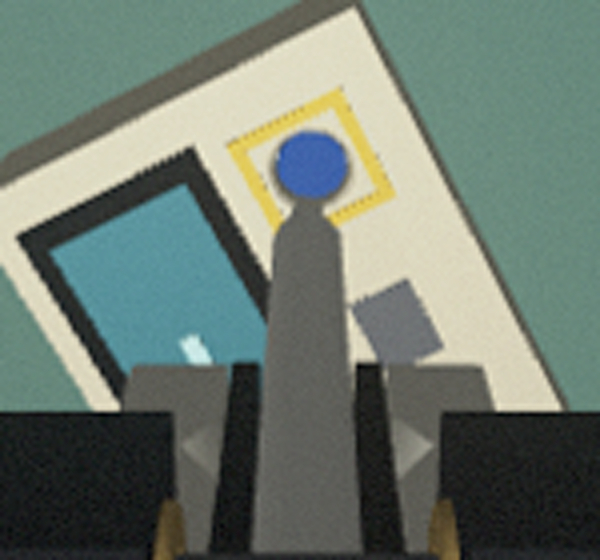

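```bash
python3 tip.py 258 200;python3 - <<'E'
from blob import *
i,p,d=load('w7'); a,c,m,_=blob(p,(105,100,40),(130,255,255),(245,178,272,205)); print(a,c,onz(i,*c,.036))
E
```

```text
tip expected px [(np.float64(255.63037433043627), np.float64(206.0382111279791)), (np.float64(255.64889490825325), np.float64(202.91540184889675)), (np.float64(255.66890162070607), np.float64(199.54145785104177))]
tip in tool [array([0.0036, 0.0017, 0.078 ]), array([0.0023, 0.0017, 0.082 ]), array([0.001 , 0.0018, 0.086 ])]
220 [257.37272727 190.71818182] [0.47520752 0.19989797 0.036     ]
```

Request:
apply_moves(
  moves=[
    [0,0,0.07,0,0,0],
    [0,0,0.12,0,0,0],
    [0,0,0.145,0,0,0],
    [0,0,0.145,0,0,0],
  ],
)

```text
time_s: 8.28
tcp_pos: [0.4757, 0.1988, 0.121]
eef_rot: [-179.9, -0.1, -125.9]
contact_force: [-0.0, -0.4, 0.3]
gripper_width: 0.0115
```

Request:
apply_moves(
  moves=[
    [0,0,0.012,0,0,0],
    [0,0,0.025,0,0,0],
    [0,0,0.035,0,0,0],
    [0,0,0.035,0,0,0],
  ],
)

```text
time_s: 8.78
tcp_pos: [0.4759, 0.199, 0.1143]
eef_rot: [-179.9, -0.1, -125.9]
contact_force: [-0.4, 0.0, 3.2]
gripper_width: 0.0113
```

```bash
python3 cap.py wrist:w8; python3 d.py 0.475 0.200 0.112 -126; python3 - <<'E'
from blob import *
i,p,d=load('w8'); cv2.imwrite('pics/w8c.png',cv2.resize(p[150:290,180:330],None,fx=4,fy=4,interpolation=cv2.INTER_CUBIC))
E
```

```text
[-0.0012, 0.0066, 0.0117, -0.0012, -0.0008, 0.0014] now 8.825 [0.4759 0.199  0.1144] [-1.7989e+02 -7.0000e-02 -1.2588e+02] [ 44.6  11.7 -28.    0.2 -50.4 -80.6] [-0.35  0.15  3.34] 0.0113
```

View pics/w8c.png

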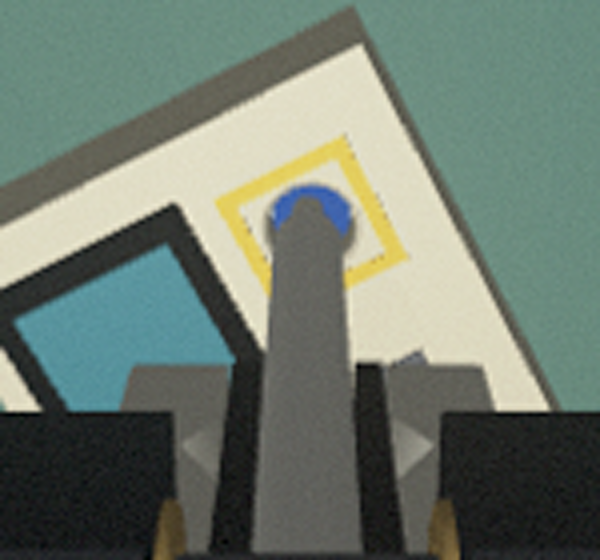

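The tip sits on the blue button at (258,206) and the force reads about 3.3 N, so it is partly in. Pressing to the bottom.

Request:
apply_moves(
  moves=[
    [0,0,0.008,0,0,0],
    [0,0,0.015,0,0,0],
    [0,0,0.015,0,0,0],
    [0,0,0.015,0,0,0],
  ],
)

```text
time_s: 9.32
tcp_pos: [0.477, 0.1997, 0.1132]
eef_rot: [-179.8, 0.1, -125.8]
contact_force: [-2.7, -0.3, 15.3]
gripper_width: 0.0111
```

15 N, so the button has bottomed out and held. Lifting off.

Request:
apply_moves(
  moves=[
    [0,0,-0.1,0,0,0],
    [0,0,-0.3,0,0,0],
    [0,0,-0.55,0,0,0],
    [0,0,-0.55,0,0,0],
  ],
)

```text
time_s: 9.82
tcp_pos: [0.4783, 0.201, 0.227]
eef_rot: [-179.7, 0.5, -125.8]
contact_force: [0.8, 0.6, -0.1]
gripper_width: 0.0112
```

```bash
python3 cap.py wrist:w9; python3 tip.py; python3 d.py 0.52 0.04 0.235 -126; python3 - <<'E'
from blob import *
i,p,d=load('w9'); cv2.imwrite('pics/w9c.png',cv2.resize(p[150:290,180:330],None,fx=4,fy=4,interpolation=cv2.INTER_CUBIC))
E
```

```text
tip expected px [(np.float64(255.63177391330294), np.float64(206.006721889395)), (np.float64(255.6502370086151), np.float64(202.88459855667102)), (np.float64(255.67018163125397), np.float64(199.51139435810424))]
[0.5239, -0.6435, -0.0524, -0.0022, 0.003, 0.0018] now 9.875 [0.4771 0.2003 0.2246] [-179.8     0.27 -125.84] [ 44.7   5.5 -19.5   0.2 -64.7 -80.6] [ 0.01  0.33 -2.6 ] 0.0111
```

View pics/w9c.png

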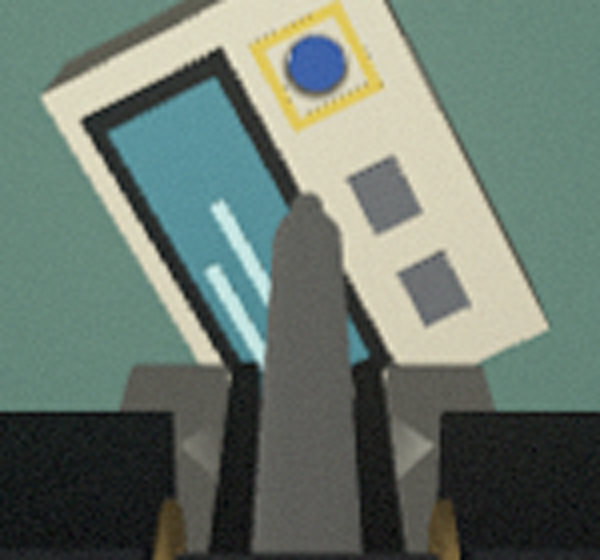

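Button popped up, and the tip has not moved in the grip. Going back to the holder.

Request:
apply_moves(
  moves=[
    [0.52,-0.64,-0.05,0,0,0],
    [0.52,-0.64,-0.05,0,0,0],
    [0.52,-0.64,-0.05,0,0,0],
    [0.52,-0.64,-0.05,0,0,0],
  ],
)

```text
time_s: 10.38
tcp_pos: [0.5194, 0.0386, 0.2329]
eef_rot: [-179.9, 0.1, -126.1]
contact_force: [0.3, 0.6, -1.3]
gripper_width: 0.0112
```

```bash
python3 d.py 0.56 -0.11 0.235 -126
```

```text
[0.4812, -0.6014, -0.0104, -0.0012, 0.0016, -0.0006] now 10.375 [0.5194 0.0386 0.2329] [-1.7989e+02  1.5000e-01 -1.2605e+02] [ 25.9   5.6 -18.2   0.  -66.1 -61.9] [ 0.31  0.59 -1.31] 0.0112
```

Request:
apply_moves(
  moves=[
    [0.48,-0.6,-0.01,0,0,0],
    [0.48,-0.6,-0.01,0,0,0],
    [0.48,-0.6,-0.01,0,0,0],
    [0.48,-0.6,-0.01,0,0,0],
  ],
)

```text
time_s: 10.88
tcp_pos: [0.5595, -0.1108, 0.2329]
eef_rot: [180.0, 0.0, -126.2]
contact_force: [0.1, 0.0, -1.1]
gripper_width: 0.0113
```

```bash
python3 d.py 0.590 -0.213 0.19 -126
```

```text
[0.3222, -0.4251, 0.2143, 0.0003, 0.0005, -0.0023] now 10.875 [ 0.5595 -0.1108  0.2329] [ 1.7997e+02  4.0000e-02 -1.2620e+02] [  8.4  10.5 -12.2  -0.1 -67.3 -44.6] [ 0.07  0.05 -1.09] 0.0113
```

Request:
apply_moves(
  moves=[
    [0.32,-0.425,0.1,0,0,0],
    [0.32,-0.425,0.21,0,0,0],
    [0.32,-0.425,0.21,0,0,0],
    [0.32,-0.425,0.21,0,0,0],
    [0.32,-0.425,0.21,0,0,0],
  ],
)

```text
time_s: 11.5
tcp_pos: [0.5907, -0.2112, 0.1917]
eef_rot: [-180.0, 0.1, -126.1]
contact_force: [-0.3, 0.1, -0.3]
gripper_width: 0.0116
```

```bash
python3 cap.py wrist:w10; python3 tip.py;  python3 d.py 0.591 -0.2135 0.14 -126;python3 - <<'E'
from blob import *
i,p,d=load('w10'); cv2.imwrite('pics/w10c.png',cv2.resize(p[150:290,180:330],None,fx=4,fy=4,interpolation=cv2.INTER_CUBIC))
E
```

```text
tip expected px [(np.float64(255.66902620985667), np.float64(206.03449314009285)), (np.float64(255.68676766769323), np.float64(202.91164657817288)), (np.float64(255.7059328322911), np.float64(199.53765965917944))]
[0.0085, -0.0077, 0.2596, -0.0006, 0.0011, -0.0012] now 11.55 [ 0.5907 -0.2113  0.1919] [-1.7995e+02  1.0000e-01 -1.2611e+02] [ -1.9  17.4  -8.5  -0.1 -64.  -34.2] [ 0.11 -0.34  0.5 ] 0.0112
```

View pics/w10c.png

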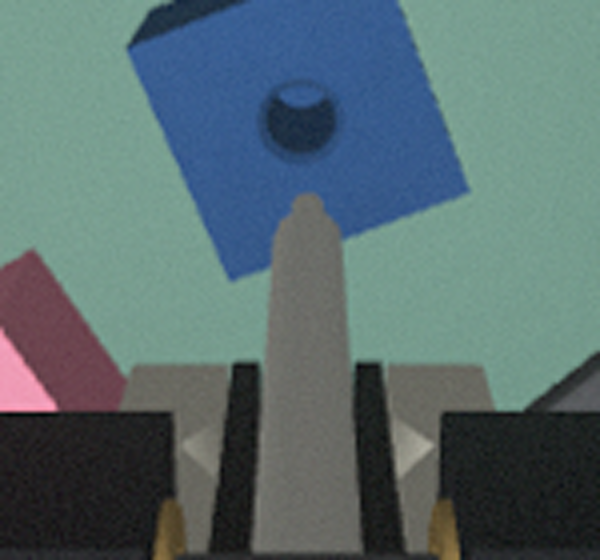

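```bash
python3 - <<'E'
from blob import *
i,p,d=load('w10')
f=lambda u,v:(u/4+180-.375,v/4+150-.375)
H=onz(i,*f(301,120),.05);print('hole',H)
from plant import status
from scipy.spatial.transform import Rotation as R
s=status.get_state();R0=R.from_euler('xyz',s['eef_rot'],degrees=True)
h=R0.inv().apply(H-s['tcp_pos']); print('hole in tool',h, 'tip in tool', R0.inv().apply(onz(i,*f(308.5,203),s['tcp_pos'][2]-.082)-s['tcp_pos']))
E
```

```text
hole [ 0.59036199 -0.21314044  0.05      ]
hole in tool [ 0.00193897 -0.00073223  0.14191798] tip in tool [0.00201517 0.00088121 0.081996  ]
```

Request:
apply_moves(
  moves=[
    [0.004,-0.008,0.12,0,0,0],
    [0.004,-0.008,0.24,0,0,0],
    [0.004,-0.008,0.24,0,0,0],
  ],
)

```text
time_s: 11.92
tcp_pos: [0.5906, -0.2118, 0.1431]
eef_rot: [179.9, 0.0, -126.1]
contact_force: [-0.2, 0.1, -0.4]
gripper_width: 0.0114
```

```bash
python3 cap.py wrist:w11;  python3 d.py 0.5914 -0.2128 0.0873 -126;python3 - <<'E'
from blob import *
i,p,d=load('w11'); cv2.imwrite('pics/w11c.png',cv2.resize(p[150:290,180:330],None,fx=4,fy=4,interpolation=cv2.INTER_CUBIC))
E
```

```text
[0.0032, -0.0009, 0.2856, -0.0005, 0.0009, -0.0005] now 11.975 [ 0.5915 -0.2122  0.1444] [-1.7995e+02  8.0000e-02 -1.2604e+02] [ -2.   19.7 -11.8  -0.  -58.4 -34. ] [0.21 0.07 0.54] 0.0115
```

View pics/w11c.png

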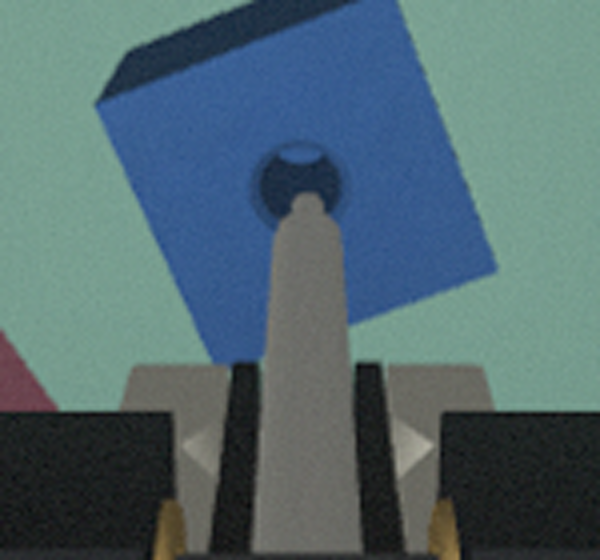

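Request:
apply_moves(
  moves=[
    [0.003,-0.005,0.05,0,0,0],
    [0.003,-0.005,0.11,0,0,0],
    [0.003,-0.005,0.16,0,0,0],
    [0.003,-0.005,0.16,0,0,0],
  ],
)

```text
time_s: 12.48
tcp_pos: [0.5913, -0.2132, 0.1112]
eef_rot: [179.9, 0.0, -126.1]
contact_force: [0.2, -0.4, -0.0]
gripper_width: 0.0116
```

```bash
python3 cap.py wrist:w12;  python3 d.py 0.5914 -0.2128 0.0873 -126;python3 - <<'E'
from blob import *
i,p,d=load('w12'); cv2.imwrite('pics/w12c.png',cv2.resize(p[150:290,180:330],None,fx=4,fy=4,interpolation=cv2.INTER_CUBIC))
E
```

```text
[-0.0009, 0.003, 0.1227, 0.0001, 0.0004, -0.0005] now 12.525 [ 0.5918 -0.2133  0.1118] [ 1.7999e+02  4.0000e-02 -1.2605e+02] [ -2.1  21.6 -13.8  -0.  -54.6 -33.9] [ 0.02 -0.34  0.69] 0.0119
```

View pics/w12c.png

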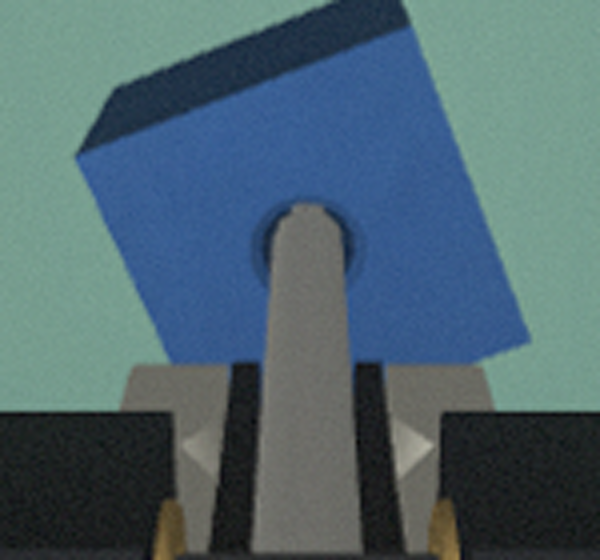

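Request:
apply_moves(
  moves=[
    [0,0,0.04,0,0,0],
    [0,0,0.08,0,0,0],
    [0,0,0.115,0,0,0],
    [0,0,0.12,0,0,0],
    [0,0,0.12,0,0,0],
  ],
)

```text
time_s: 13.15
tcp_pos: [0.5918, -0.2133, 0.0878]
eef_rot: [180.0, 0.0, -126.0]
contact_force: [-0.3, 0.2, -1.1]
gripper_width: 0.0114
```

Request:
apply_moves(
  moves=[
    [0,0,0.004,0,0,0],
    [0,0,0.008,0,0,0],
    [0,0,0.008,0,0,0],
  ],
)

```text
time_s: 13.52
tcp_pos: [0.5922, -0.2134, 0.087]
eef_rot: [-180.0, 0.1, -126.0]
contact_force: [-0.7, 0.4, 5.3]
gripper_width: 0.0114
```

The tip is on the hole floor (5 N). Releasing.

Request:
apply_moves(
  moves=[
    [0,0,0,0,0,0],
    [0,0,0,0,0,0],
    [0,0,0,0,0,0],
    [0,0,0,0,0,0],
    [0,0,0,0,0,0],
    [0,0,0,0,0,0],
  ],
  hand=-1,
)

```text
time_s: 14.28
tcp_pos: [0.5922, -0.2134, 0.0869]
eef_rot: [-180.0, 0.0, -126.0]
contact_force: [-0.6, 0.9, -0.7]
gripper_width: 0.066
```

Request:
apply_moves(
  moves=[
    [0,0,0,0,0,0],
    [0,0,0,0,0,0],
    [0,0,-0.3,0,0,0],
    [0,0,-0.6,0,0,0],
    [0,0,-0.8,0,0,0],
    [0,0,-0.8,0,0,0],
  ],
)

```text
time_s: 15.02
tcp_pos: [0.5938, -0.2139, 0.2513]
eef_rot: [-179.6, 0.2, -126.0]
contact_force: [-0.3, 1.2, -1.7]
gripper_width: 0.0875
```

```bash
python3 cap.py wrist:w13 side:s13;  python3 d.py 0.58 -0.1 0.25 -115;python3 - <<'E'
from blob import *
i,p,d=load('s13'); cv2.imwrite('pics/s13c.png',cv2.resize(p[170:290,230:390],None,fx=4.5,fy=4.5,interpolation=cv2.INTER_CUBIC))
E
```

```text
[-0.4232, 0.3811, -0.0145, -0.0008, 0.001, -0.1227] now 15.125 [ 0.5918 -0.2133  0.247 ] [-1.7994e+02  9.0000e-02 -1.2604e+02] [ -2.1  15.5  -3.8  -0.  -70.6 -33.9] [-0.03 -0.18 -0.54] 0.0874
```

View pics/w13.png

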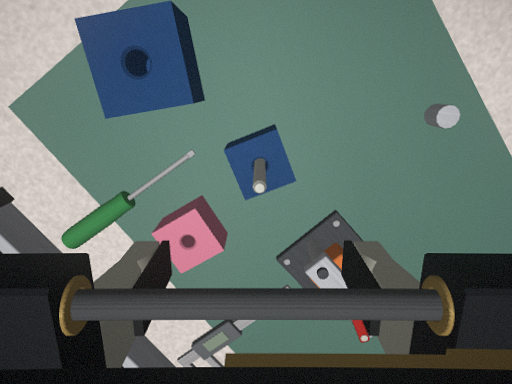

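View pics/s13c.png

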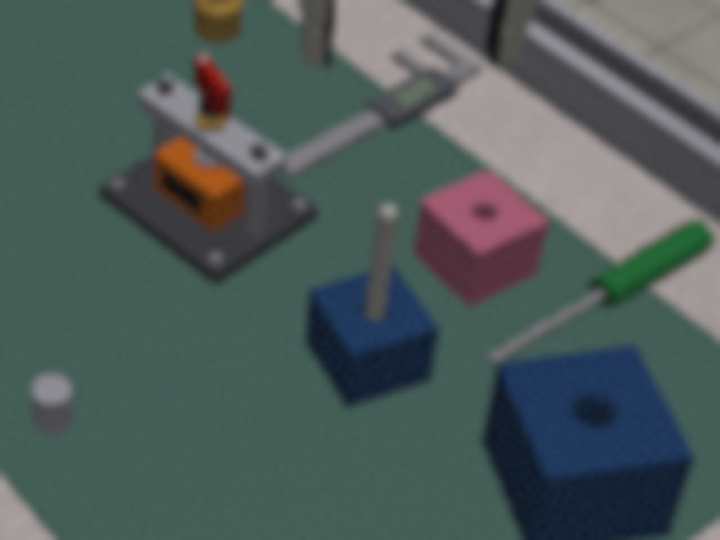

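```bash
python3 - <<'E'
from blob import *
a,_,_=load('w13');b,_,_=load('s13')
print('styl top',two(ray(a,259.5,188),ray(b,389/4.5+230-.4,210/4.5+170-.4)),onz(a,259.5,188,.135))
E
python3 d.py 0.6 -0.06 0.25 -107
```

```text
styl top (array([ 0.59283615, -0.21349613,  0.13112032]), np.float64(0.00275903843581715)) [ 0.59133958 -0.21332156  0.135     ]
[-0.6438, 0.4179, -0.0142, -0.0009, 0.0009, -0.2115] now 15.125 [ 0.5918 -0.2133  0.247 ] [-1.7994e+02  9.0000e-02 -1.2604e+02] [ -2.1  15.5  -3.8  -0.  -70.6 -33.9] [-0.03 -0.18 -0.54] 0.0874
```

Stylus back to its starting height (0.131 by the same triangulation as before) and upright. On to the screw.

Request:
apply_moves(
  moves=[
    [-0.64,0.42,0,0,0,-0.21],
    [-0.64,0.42,0,0,0,-0.21],
    [-0.64,0.42,0,0,0,-0.21],
    [-0.64,0.42,0,0,0,-0.21],
    [-0.64,0.42,0,0,0,-0.21],
  ],
)

```text
time_s: 15.75
tcp_pos: [0.5988, -0.0606, 0.246]
eef_rot: [180.0, 0.0, -107.1]
contact_force: [-0.3, 0.6, -0.9]
gripper_width: 0.0878
```

```bash
python3 d.py 0.615 0.03 0.24 -107
```

```text
[-0.4569, 0.0558, 0.0302, 0.0001, 0.0001, -0.0014] now 15.75 [ 0.5988 -0.0606  0.246 ] [ 1.7999e+02  1.0000e-02 -1.0713e+02] [ 12.8  13.   -7.3  -0.  -69.7 -29.9] [-0.28  0.61 -0.91] 0.0878
```

Request:
apply_moves(
  moves=[
    [-0.46,0.06,0.03,0,0,0],
    [-0.46,0.06,0.03,0,0,0],
    [-0.46,0.06,0.03,0,0,0],
    [-0.46,0.06,0.03,0,0,0],
  ],
)

```text
time_s: 16.25
tcp_pos: [0.6142, 0.0297, 0.2397]
eef_rot: [180.0, -0.0, -107.2]
contact_force: [-0.2, -0.1, -0.1]
gripper_width: 0.0877
```

```bash
python3 cap.py wrist:w14; python3 - <<'E'
from blob import *
i,p,d=load('w14')
a,c,m,_=blob(p,(0,130,40),(9,255,255),(180,80,330,240)); print(a,c)
cv2.imwrite('pics/w14c.png',cv2.resize(p[100:250,170:350],None,fx=4,fy=4,interpolation=cv2.INTER_CUBIC))
E
```

```text
518 [251.78571429 100.86100386]
```

View pics/w14c.png

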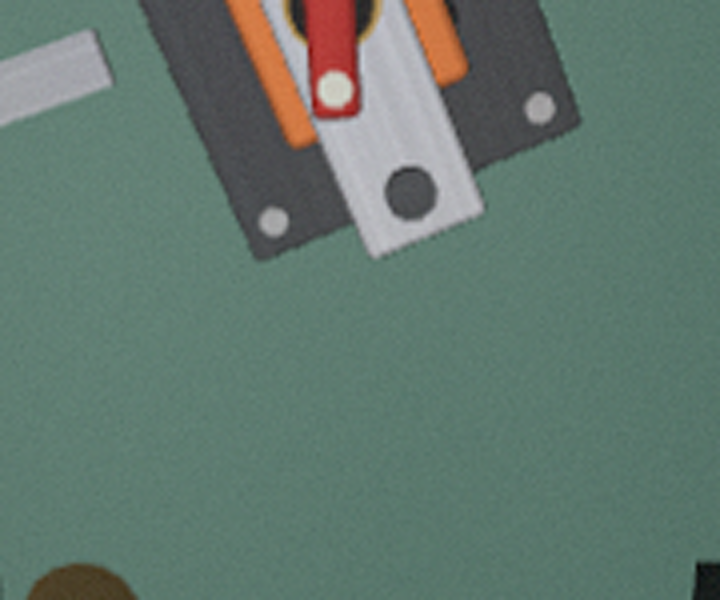

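```bash
python3 - <<'E'
from blob import *
i,p,d=load('w14')
cv2.imwrite('pics/w14d.png',cv2.resize(p[20:170,170:350],None,fx=4,fy=4,interpolation=cv2.INTER_CUBIC))
E
```

```text
(no output)
```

View pics/w14d.png

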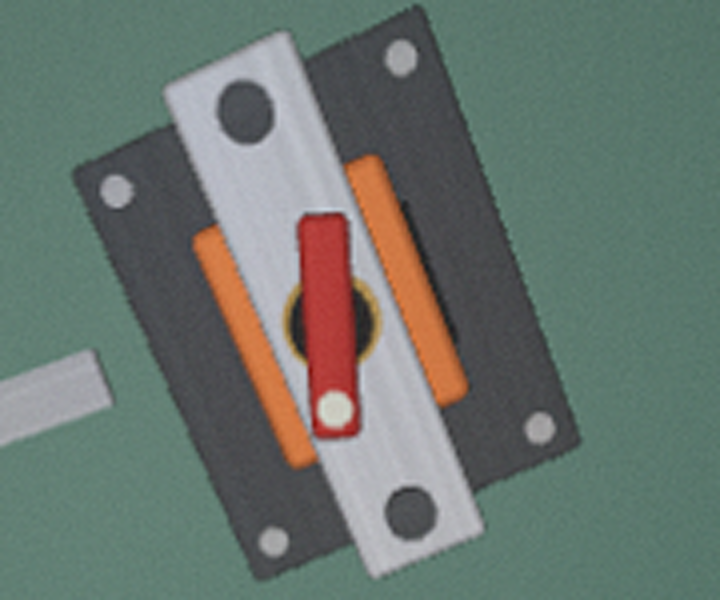

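```bash
python3 - <<'E'
from blob import *
i,p,d=load('w14')
f=lambda u,v,z:onz(i,u/4+170-.375,v/4+20-.375,z)
a,b=f(322,215,.124),f(336,437,.124); v=b-a
print('wing',a,b,(a+b)/2,np.linalg.norm(v),'ang',np.degrees(np.arctan2(v[1],v[0])))
C=np.array([f(*q,.08) for q in((165,88),(288,30),(484,532),(375,578))]); print('bar ctr',C.mean(0)); v=(C[2]+C[3]-C[0]-C[1]); w=C[0]-C[1]+C[3]-C[2]
print(np.linalg.norm(v)/2,'bar y ang',np.degrees(np.arctan2(v[1],v[0])))
v=f(411,512,.085)-f(246,112,.085);print('nuts ang',np.degrees(np.arctan2(v[1],v[0])), (f(411,512,.085)+f(246,112,.085))/2)
E
```

```text
wing [ 0.59165293 -0.05874003  0.124     ] [ 0.60134505 -0.01886394  0.124     ] [ 0.59649899 -0.03880198  0.124     ] 0.04103704786636243 ang 76.33882878626015
bar ctr [ 0.59616252 -0.03852613  0.08      ]
0.11453271776910115 bar y ang 95.80797815436391
nuts ang 95.94730031222484 [ 0.5962916  -0.03878384  0.085     ]
```

```bash
python3 d.py 0.5964 -0.0387 0.17 -103.7
```

```text
[0.3521, -0.016, 0.3491, 0.0004, -0.0001, -0.039] now 16.3 [0.6142 0.0295 0.2398] [ 1.7996e+02 -1.0000e-02 -1.0721e+02] [ 20.9  14.5  -6.1  -0.  -69.4 -38.1] [-0.03 -0.25 -0.47] 0.0879
```

Request:
apply_moves(
  moves=[
    [0.352,-0.016,0.17,0,0,-0.039],
    [0.352,-0.016,0.35,0,0,-0.039],
    [0.352,-0.016,0.35,0,0,-0.039],
    [0.352,-0.016,0.35,0,0,-0.039],
    [0.352,-0.016,0.35,0,0,-0.039],
  ],
)

```text
time_s: 16.92
tcp_pos: [0.5977, -0.0382, 0.1717]
eef_rot: [-179.9, 0.0, -103.7]
contact_force: [-1.3, 0.2, -0.4]
gripper_width: 0.0875
```

```bash
python3 cap.py wrist:w15; python3 d.py 0.5964 -0.0387 0.102 -103.7
```

```text
[0.0046, 0.0055, 0.3473, -0.0012, 0.0005, 0.0005] now 16.975 [ 0.5975 -0.0381  0.1715] [-1.7989e+02  5.0000e-02 -1.0366e+02] [ 15.   15.7 -13.8   0.  -60.4 -28.7] [-0.65 -0.07  0.11] 0.0878
```

View pics/w15.png

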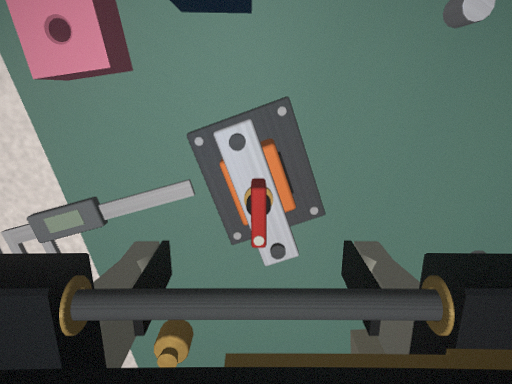

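The wing is aligned with the tool x axis at column 259. Descending to grip it.

Request:
apply_moves(
  moves=[
    [0.005,0.005,0.18,0,0,0],
    [0.005,0.005,0.345,0,0,0],
    [0.005,0.005,0.345,0,0,0],
    [0.005,0.005,0.345,0,0,0],
  ],
)

```text
time_s: 17.48
tcp_pos: [0.5977, -0.0384, 0.1041]
eef_rot: [-179.8, 0.1, -103.6]
contact_force: [0.7, -0.3, -0.2]
gripper_width: 0.0876
```

```bash
python3 d.py 0.5964 -0.0387 0.102 -103.7
```

```text
[0.003, 0.0058, 0.0105, -0.0024, 0.0008, 0.0011] now 17.475 [ 0.5977 -0.0384  0.1041] [-1.7978e+02  7.0000e-02 -1.0360e+02] [ 15.   19.4 -18.5   0.1 -51.9 -28.7] [ 0.72 -0.27 -0.23] 0.0876
```

Request:
apply_moves(
  moves=[
    [0.003,0.008,0.013,0,0,0],
    [0.003,0.008,0.013,0,0,0],
    [0.003,0.008,0.013,0,0,0],
    [0.003,0.008,0.013,0,0,0],
    [0.003,0.008,0.013,0,0,0],
    [0.003,0.008,0.013,0,0,0],
    [0.003,0.008,0.013,0,0,0],
    [0.003,0.008,0.013,0,0,0],
    [0.003,0.008,0.013,0,0,0],
    [0.003,0.008,0.013,0,0,0],
    [0.003,0.008,0.013,0,0,0],
  ],
  hand=1,
  grip_force=25,
)

```text
time_s: 18.85
tcp_pos: [0.5964, -0.0387, 0.1015]
eef_rot: [-179.7, 0.1, -103.6]
contact_force: [4.2, -1.3, -3.0]
gripper_width: 0.0096
```

```bash
python3 d.py 0.5964 -0.0387 0.102 -178
```

```text
[0.0, -0.0001, -0.0025, -0.0019, 0.0025, 0.8267] now 18.85 [ 0.5964 -0.0387  0.1015] [-1.7975e+02  7.0000e-02 -1.0360e+02] [ 15.   19.4 -18.8   0.1 -51.5 -28.7] [ 4.22 -1.34 -3.  ] 0.0096
```

Request:
apply_moves(
  moves=[
    [0,0,0,0,0,0.08],
    [0,0,0,0,0,0.16],
    [0,0,0,0,0,0.24],
    [0,0,0,0,0,0.32],
    [0,0,0,0,0,0.4],
    [0,0,0,0,0,0.48],
    [0,0,0,0,0,0.56],
    [0,0,0,0,0,0.64],
    [0,0,0,0,0,0.68],
    [0,0,0,0,0,0.68],
  ],
)

```text
time_s: 20.1
tcp_pos: [0.5974, -0.0396, 0.1015]
eef_rot: [-179.9, 0.3, -164.9]
contact_force: [7.8, -7.5, -6.4]
gripper_width: 0.0099
```

```bash
python3 cap.py wrist:w16; python3 d.py 0.5964 -0.0387 0.1015 -174.1; python3 -c "
from plant import status; print(status.get_state()['moment'])"
```

```text
[0.0038, 0.0059, 0.0001, -0.0013, 0.0038, 0.1032] now 20.15 [ 0.5974 -0.0396  0.1015] [-179.86    0.33 -164.81] [ 15.   19.4 -18.8   0.2 -51.4 -89.9] [ 8.03 -7.3  -6.68] 0.0097
[-2.58615708 -2.70470408 -0.08258369]
```

View pics/w16.png

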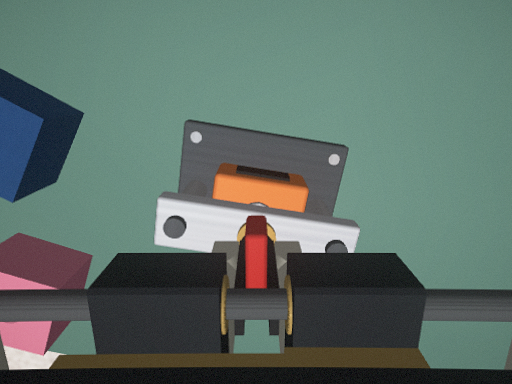

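Request:
apply_moves(
  moves=[
    [0,0,0,0,0,0.04],
    [0,0,0,0,0,0.08],
    [0,0,0,0,0,0.1],
    [0,0,0,0,0,0.12],
    [0,0,0,0,0,0.12],
  ],
)

```text
time_s: 20.78
tcp_pos: [0.5976, -0.04, 0.1015]
eef_rot: [-179.9, 0.4, -175.6]
contact_force: [3.1, -3.7, -3.5]
gripper_width: 0.0101
```

```bash
python3 d.py 0.5964 -0.0387 0.1015 -174.1; python3 -c "
from plant import status; print(status.get_state()['moment'])"
```

```text
[0.0055, 0.007, 0.0001, -0.0013, 0.0039, -0.0164] now 20.775 [ 0.5976 -0.04    0.1015] [-179.89    0.35 -175.58] [  15.    19.5  -18.8    0.2  -51.4 -100.7] [ 3.09 -3.7  -3.53] 0.0101
[-1.3296462  -1.35102957  0.4531905 ]
```

Request:
apply_moves(
  moves=[
    [0,0,0,0,0,0.02],
    [0,0,0,0,0,0.035],
    [0,0,0,0,0,0.035],
    [0,0,0,0,0,0.035],
  ],
)

```text
time_s: 21.28
tcp_pos: [0.5975, -0.04, 0.1015]
eef_rot: [-179.9, 0.3, -178.7]
contact_force: [1.9, -1.9, -2.0]
gripper_width: 0.0105
```

```bash
python3 cap.py wrist:w17; python3 d.py 0.5964 -0.0387 0.1015 -174.1; python3 -c "
from plant import status; print(status.get_state()['moment'])
from blob import *
i,p,d=load('w17'); cv2.imwrite('pics/w17c.png',cv2.resize(p[160:300,170:350],None,fx=4,fy=4,interpolation=cv2.INTER_CUBIC))"
```

```text
[0.0053, 0.0068, 0.0001, -0.0012, 0.0038, -0.0512] now 21.325 [ 0.5975 -0.04    0.1015] [-179.9     0.35 -178.71] [  15.    19.5  -18.8    0.2  -51.4 -103.8] [ 1.08 -3.29 -2.12] 0.0109
[-0.91157965 -0.80725423  0.59277303]
```

View pics/w17c.png

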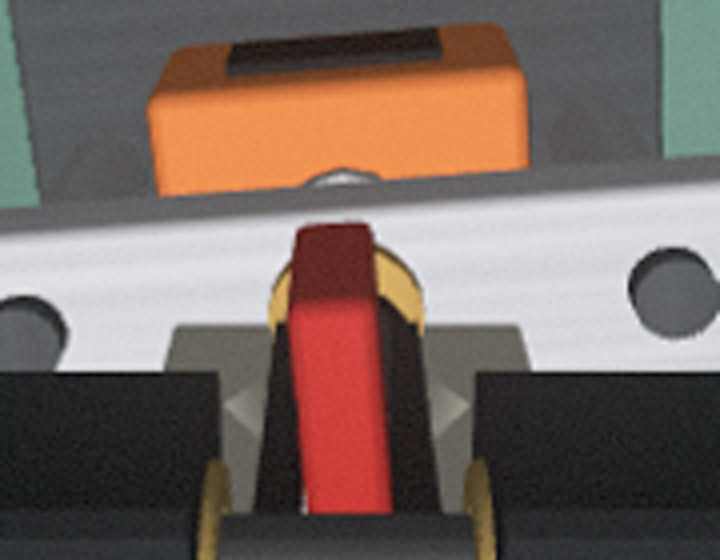

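The wing now stands across the bar and is slightly twisted in the pads, and the reaction moment is up from -0.08 to 0.59 N m, so it is seated. Backing off.

Request:
apply_moves(
  moves=[
    [0,0,0,0,0,-0.06],
    [0,0,0,0,0,-0.14],
    [0,0,0,0,0,-0.22],
    [0,0,0,0,0,-0.3],
    [0,0,0,0,0,-0.38],
    [0,0,0,0,0,-0.46],
    [0,0,0,0,0,-0.54],
    [0,0,0,0,0,-0.62],
    [0,0,0,0,0,-0.7],
    [0,0,0,0,0,-0.78],
    [0,0,0,0,0,-0.8],
    [0,0,0,0,0,-0.8],
  ],
)

```text
time_s: 22.82
tcp_pos: [0.5966, -0.0391, 0.1015]
eef_rot: [-179.7, 0.1, -106.8]
contact_force: [-3.3, 5.2, 3.9]
gripper_width: 0.0099
```

```bash
python3 d.py 0.5964 -0.0387 0.1015 -84.1
```

```text
[-0.0015, 0.0013, -0.0001, -0.0031, 0.0002, -0.2526] now 22.825 [ 0.5966 -0.0391  0.1015] [-1.7973e+02  7.0000e-02 -1.0683e+02] [ 15.   19.4 -18.8   0.1 -51.5 -31.9] [-3.33  5.18  3.86] 0.0099
```

Request:
apply_moves(
  moves=[
    [0,0,0,0,0,-0.06],
    [0,0,0,0,0,-0.13],
    [0,0,0,0,0,-0.2],
    [0,0,0,0,0,-0.24],
    [0,0,0,0,0,-0.253],
    [0,0,0,0,0,-0.253],
    [0,0,0,0,0,-0.253],
  ],
)

```text
time_s: 23.7
tcp_pos: [0.596, -0.039, 0.1015]
eef_rot: [-179.8, -0.0, -84.1]
contact_force: [-3.8, 2.2, 3.6]
gripper_width: 0.0101
```

```bash
python3 cap.py wrist:w18 side:s18 top:t18; python3 d.py 0.5964 -0.0387 0.1015 -84.1; python3 -c "
from plant import status; print(status.get_state()['moment'])
from blob import *
i,p,d=load('w18'); cv2.imwrite('pics/w18c.png',cv2.resize(p[120:300,140:370],None,fx=3,fy=3,interpolation=cv2.INTER_CUBIC))
i,p,d=load('s18'); cv2.imwrite('pics/s18c.png',cv2.resize(p[140:290,180:390],None,fx=3.7,fy=3.7,interpolation=cv2.INTER_CUBIC))"
```

```text
[-0.0013, -0.0019, -0.0002, -0.0025, -0.0003, -0.0001] now 23.85 [ 0.5961 -0.039   0.1015] [-1.7977e+02 -3.0000e-02 -8.4100e+01] [ 15.   19.4 -18.8   0.1 -51.5  -9.2] [-4.64  2.84  4.51] 0.0097
[ 1.25559306  1.91773772 -0.06240055]
```

View pics/w18c.png

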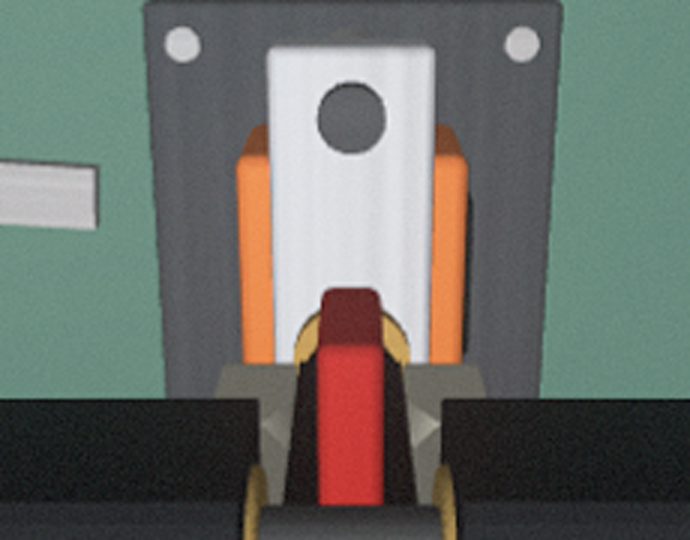

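View pics/s18c.png

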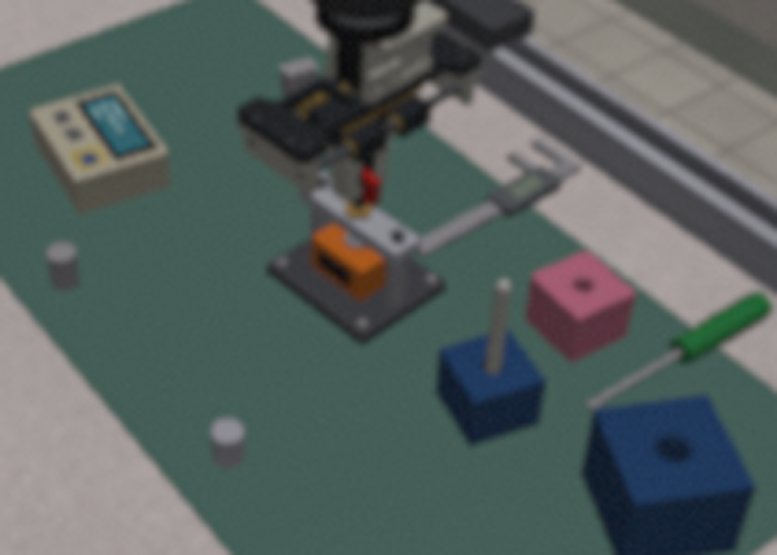

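View pics/t18.png

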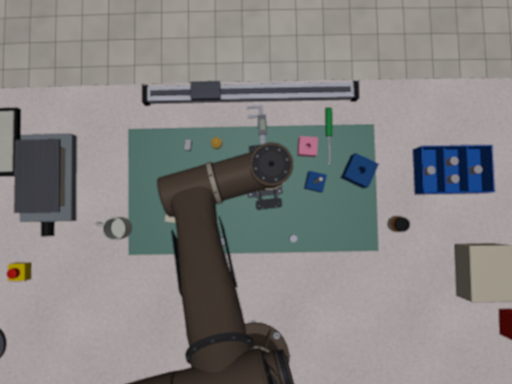

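The wing lies along the crossbar and is square in the pads. Stylus upright, bystanders unmoved. Letting it settle briefly, then handing in.

Request:
apply_moves(
  moves=[
    [0,0,0,0,0,0],
    [0,0,0,0,0,0],
    [0,0,0,0,0,0],
    [0,0,0,0,0,0],
  ],
)

```text
time_s: 24.35
tcp_pos: [0.596, -0.039, 0.1015]
eef_rot: [-179.8, -0.0, -84.1]
contact_force: [-3.8, 2.5, 3.1]
gripper_width: 0.0099
```

```bash
python3 - <<'E'
from plant import status,r
s=status.get_state(); print(s['time_s'],s['tcp_pos'],s['eef_rot'],s['qd'].round(2),s['contact_force'],s['gripper_width'])
print(r.close_job())
E
```

```text
24.35 [ 0.59602568 -0.03896496  0.1014631 ] [-1.79776492e+02 -2.56383758e-02 -8.41087073e+01] [ 0.03 -0.05  0.04  0.01  0.04  0.01] [-3.76637467  2.54447557  3.13792473] 0.00985012498877817
the job is handed in; nothing more can be done
None
```

The job is handed in, at 24.4 s of the 64 s allowed; `close_job` gives no verdict, so what follows rests on my own checks.

- **Zero button:** I pressed it with the stylus tip until it bottomed out at about 15 N. The picture after lifting off shows the button back up.
- **Stylus:** It went back into the small blue holder until it met the hole floor at about 5 N, and I let go. It stands upright, and its top measured the same height as at the start.
- **Thumbscrew:** I turned it clockwise to its stop. The reaction moment rose to about 0.6 N m and the wing stood across the crossbar. I then backed it off to tool yaw -84.1°, which is a quarter turn by the measured crossbar direction.
- **At hand-in:** The last picture shows the wing along the crossbar, square in the pads and held with the grip set to 25 N. The arm was still.
- **Bystanders:** In the last side and top pictures, the ones in view look where they started. I compared these by eye and did not measure them.

**Disagreements:** The side view and top/wrist views disagreed by up to about 5 mm (about 10 mm for the holder centre), so I used the wrist camera positions. When I lined the stylus up over the hole, two estimates of the sideways offset differed by about 1 mm. I took a value between them, and the stylus went in without any notable side force.

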